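Drop the empty spool from the twin thread stand and hold its sprung centre open

ROBOT

A 7-joint arm with a two-finger parallel gripper is mounted at the origin on the work surface. World frame = base frame: x ahead of the robot, y to its left, z up, the work surface at z = 0. Lengths are in mm, angles in rad, forces in N, time in s.
With the tool pointing down it reaches from about 400 to 875 mm from the base axis. Payload 4.4 kg.
Tool frame: the origin (TCP) lies at the very end of the fingers, on their centre line; the grasp point (between the pads) lies 19 mm behind it; y points along the fingers, z is the direction in which the jaws open and shut, and the axes are right-handed (so a half turn about y gives the same grasp; the last joint's range is limited). The gripper opens to 85 mm and grips with 20 to 120 N. Pads are 22 mm wide; open, the fingers measure 114 mm over their backs; the gripper's body (76 mm by 85 mm) begins 54 mm behind the grasp point. The pads swing forward as they close: fully open they stand 13 mm farther back than shut.
Start: joints at [-1.411, 0.628, 0.038, 1.517, -0.027, 0.996, -0.02], TCP at [145.5, 633.52, 231.313] pointing down, gripper open.
Joint ranges: [-3.06, 3.06], [-0.37, 2.12], [-1.25, 1.32], [0.18, 2.47], [-1.1, 4.24], [0.23, 1.98], [-2.94, 2.94]. Speed limits (rad/s): [2.57, 2.57, 3.14, 3.14, 3.14, 3.14, 3.14].

INTERFACE

Orientations are given as [roll, pitch, yaw] about the fixed x, y, z axes, in that order (R = Rz(yaw) Ry(pitch) Rx(roll)).
In Python, from cell import ctrl, imaging, finish_job gives the robot as it stands.
- The arm moves only by the shell command python3 -m inch 'ROWS'. ROWS is JSON, one flat list of numbers, 7 for each row, row after row: the opening, from 0 (shut) to 1 (fully open), then the shift along the tool's x, y, z in cm, then the turn, a rotation vector about the tool's x, y, z in degrees. A call has 1 to 12 rows; each row is the pose to reach, as a shift and turn from the pose commanded when the call began, along the tool's axes at that moment; what a row does not reach only later rows make up. A row lasts 1/10 s, in which the tool goes at most 50 mm and 8.59 degrees, less where a joint would pass 70% of its speed; a pose out of reach is approached as far as the arm can. A call with a gripper value outside its range is refused whole. The fingers move at their own pace and stop on an object; the grip force is fixed at half the most. Time passes only in rows, so rows that repeat a pose let the fingers close. It gives the time, the measured TCP pose, the force and the opening at its end, in the units of the state.
- ctrl.read_state(): the state, without advancing time (a new reading comes with each control period).
- imaging.get_image(name): name is "scene" or "top" or "wrist"; returns a dict with "img" (480x640x3 uint8, red, green, blue), "fx", "fy", "cx", "cy" (pixels), "R" (3x3) and "t" (3): a world point X has camera coordinates R X + t. Camera axes: x right, y down, z forward; pixel columns grow to the right and rows downward; lengths in mm; the calibration is good to about 2 mm. A picture is of the moment at which its call begins. There is no depth.
- finish_job(): hands the job in, once; it reports no verdict.
The state is a dict: "clock": time; "qpos": joint angles; "qd": joint speeds; "tau": joint torques, N m; "eef_pos": TCP position; "tool_rot": TCP orientation; "force": force on the tool from outside, world axes, zero at the start; "torque": the same for the moment, N m; "width": finger opening in mm.
Only numpy, scipy, OpenCV 4.12 (cv2) and the standard library are available. Lean on these libraries where they do the work, as an engineer would, in place of code of your own. Each camera call takes 0.05 s, during which the arm holds its last target.

TASK

One of the two spools on the thread stand has run empty. Slide the wooden catch box over the bench until it stands squarely beneath that bare spool and let go of the box; then take the sprung knob on the same side of the stand and draw its rod straight out until the ring groove on the rod comes level with the mouth of the sleeve, so that the empty spool drops into the box. Finish while still holding the knob steady with the groove at the mouth, ready for a new spool to be put in; leave the full spool on its centres and the wax tin, thread cone and mallet where they are.

Things in the scene. Friction and masses are not known exactly. Their poses are not given: they have to be found in the camera images.
- stand: Twin thread stand of dark cast steel, fixed to the bench. Origin on the bench below the level spool axis, midway between the spools; z up, y along the spool axis to its left end, x away from the robot's side. Spool axis: x = 0, 130 mm high. Two spools hang end to end, centres at y = +-53.5 mm, each between a fixed ball-nosed centre by the middle bracket and a sprung one outside.
- stand_back (a point): Middle of the stand's back bar, on the bench 92 mm behind the spool axis. Bar 14 mm high, 70 to 115 mm behind the axis, 400 mm long. On it three posts 136 mm high (at y = 0, +-167 mm) with brackets reaching forward at axis height (tops at 147 mm, set screws 153 mm). In front of the bar the bench is clear: the stand's lowest parts there are 75 mm up.
- empty_spool: Empty wooden spool: bare core 26 mm in diameter, two flanges 56 mm in diameter and 7 mm thick, 70 mm long, about 50 g. Origin at its centre, y along its axis. The centres enter its end bores by 3.5 mm; it falls of itself when the sprung one is drawn back some 10 mm. It may hang on either side of the stand.
- full_spool: Full spool, same wood and size but wound with thread to 52 mm in diameter, on the other side of the stand; it must stay on its centres. Origin at its centre, y along its axis.
- box: Loose wooden catch box, open on top: 110 mm (x) by 140 mm (y) by 50 mm high, walls and floor 8 mm, about 300 g. Origin under its centre, z up. From the middle of its -x wall a round handle sticks out 62 mm along -x: 20 mm in diameter, 24 mm at the end knob (last 12 mm), axis 28 mm above the bench. Starts below one knob, handle roughly towards the robot; slides on the bench.
- quill_left (a joint): Travel of the left sprung rod in m: -0.0025 with its centre seated in the spool, growing as the knob is drawn out along the stand's +y. The groove is level with the sleeve mouth at 0.036; hard stop at 0.050. The spring pulls back with about 6 N seated and 11 N at the groove (130 N/m, friction 0.3 N) and returns the rod when let go.
- quill_right (a joint): The same for the right sprung rod, which is drawn out along the stand's -y.
- grip_left (a point): Point on the axis of the left rod's bare neck, 12 mm short of the knob's inner face; moves with the rod. Seated, 35 mm of 10 mm steel rod shows between sleeve mouth and knob. Knob 32 mm in diameter, 20 mm long, inner side bevelled from 20 mm; its centre 22 mm further out. Height 130 mm, clear above: grip the neck or the knob from above, across the rod.
- grip_right (a point): The same point on the right rod (outward is the stand's -y).
- mark_left (a point): Centre of the left ring groove, a dark turned ring 4 mm wide on the rod; 38 mm deep inside the sleeve when seated, moves out with the rod.
- mark_right (a point): Centre of the right ring groove, likewise.
- mouth_left (a point): Centre of the outer mouth of the left sleeve (fixed; y = +197 mm, 130 mm high in the stand's frame). The aluminium sleeve is 50 mm long, 22 mm in diameter, rim 25 mm.
- mouth_right (a point): Centre of the outer mouth of the right sleeve (fixed; y = -197 mm in the stand's frame).
- wax_tin: Round metal wax tin, 71 mm in diameter, 25 mm high, on the bench below the knob at the other end from the box; leave it. Origin under its centre.
- thread_cone: Dark cone of thread, 64 mm in diameter, 112 mm high, standing behind the stand; leave it. Origin under its centre.
- mallet: Wooden mallet lying behind the stand: head 58 mm in diameter and 85 mm long, handle 22 mm thick reaching 190 mm along its -x; leave it. Origin under the head's centre.
Things that resemble listed ones, but are neither listed nor needed, are in the scene too. What is shaped like the box but orange or white is not meant. What is shaped like the empty_spool but black is not meant.

How it is judged (in metres and radians):
On the way, in this order (a step that is already met when the one before it is completed fails the run):
1. the box stands flat on the bench, let go and at rest, beneath the empty spool, which is still on its centres (x of empty_spool in the frame of box between -0.025 and 0.025 m and y of empty_spool in the frame of box between -0.035 and 0.035 m and height (world z) of empty_spool above 0.12 m and angle between box's own z axis and vertical below 0.1 rad and height (world z) of box below 0.006 m and contact force between the fingers and box below 0.1 N and linear speed of box below 0.02 m/s), for 0.2 s.
2. the empty spool has dropped into the box (x of empty_spool in the frame of box between -0.05 and 0.05 m and y of empty_spool in the frame of box between -0.065 and 0.065 m and z of empty_spool in the frame of box below 0.05 m and angle between box's own z axis and vertical below 0.1 rad and height (world z) of box below 0.006 m), for 0.2 s.
At the end, for the whole second after the job is handed in: The fingers hold one knob (over 2 N) with its rod drawn out 31 to 41 mm and not moving (groove within 5 mm of the sleeve mouth, at 36 mm); the other rod is in (under 6 mm); the empty spool lies at rest inside the box, which stands flat on the bench; the full spool has not moved by 10 mm (all of step 2 and ((value of joint quill_left between 0.031 and 0.041 m and value of joint quill_right below 0.006 m and contact force between the fingers and quill_left above 2 N and velocity of joint quill_left between -0.01 and 0.01 m/s) or (value of joint quill_right between 0.031 and 0.041 m and value of joint quill_left below 0.006 m and contact force between the fingers and quill_right above 2 N and velocity of joint quill_right between -0.01 and 0.01 m/s)) and linear speed of empty_spool below 0.03 m/s and distance of full_spool from where it was at the start of the episode below 0.01 m and linear speed of box below 0.02 m/s); the arm keeps its last pose, push and grip.
It fails at once if the full spool is knocked off or shifted by 15 mm (distance of full_spool from where it was at the start of the episode above 0.015 m).
It fails at once if the wax tin, thread cone or mallet is shifted by more than 30 mm (distance of any of wax_tin, thread_cone, mallet from where it was at the start of the episode above 0.03 m).
It also fails if it takes over 51 s, if anything falls off the work surface, if the arm or the gripper's body presses on something with over 40 N, if the wrist force passes 120 N, or if a joint passes its speed limit or range.

## Working session

There is one attempt and no reset: what is moved stays moved. The work goes in short steps, Python scripts to look and compute and a shell command to move; the robot and the scene stay as the last step left them, time stands still between calls to the robot, and variables do not carry over. Pictures are saved under pics/ and viewed, and the job is handed in when it is done.

```bash
ls; mkdir -p pics; python3 - <<'E'
from cell import ctrl, imaging
import cv2,pickle
print(ctrl.read_state())
d={}
for n in ("scene","top","wrist"):
    im=imaging.get_image(n); d[n]=im
    cv2.imwrite(f"pics/{n}0.png",im["img"][:,:,::-1])
    print(n,im["fx"],im["cx"],im["R"],im["t"])
pickle.dump(d,open("im0.pkl","wb"))
E
```

```text
pics
{'clock': 0.0, 'qpos': array([-1.41081507,  0.62935527,  0.03844731,  1.51838836, -0.02697845,
        0.99632539, -0.01999644]), 'qd': array([ 2.21703313e-05,  9.42322218e-05, -3.66515835e-04,  1.94211174e-03,
        1.19489058e-03,  1.13295565e-03, -3.61356961e-04]), 'tau': array([-3.84975028e-04, -5.63396645e+01,  1.22633748e+00, -1.93450034e+01,
        1.10313058e-02,  1.02637513e-02, -9.82934267e-06]), 'eef_pos': array([145.35109836, 632.87631817, 230.37678752]), 'tool_rot': array([-1.57275391e+00, -4.82004403e-05, -2.25770714e-01]), 'force': array([-0.14530453,  1.14613122,  0.13818977]), 'torque': array([0.03170498, 0.01347822, 0.02847478]), 'width': 85.3000079515341}
scene 437.74860545933547 322.051209557914 [[ 0.39384379  0.91898411 -0.01884889]
 [ 0.61442132 -0.27846005 -0.73820488]
 [-0.68364722  0.27915625 -0.67431319]] [-305.39626122 -264.40418214 1254.33030321]
top 483.27528524187187 318.87822886301336 [[ 0.01186736 -0.99970398 -0.02123952]
 [-0.98479618 -0.00800362 -0.17352934]
 [ 0.17330798  0.02297593 -0.98459964]] [  78.50249796  564.23736973 1045.24608211]
wrist 403.6545328186349 319.59918638317976 [[ 0.22366878  0.97466389 -0.00160414]
 [ 0.92318693 -0.21132731  0.32103997]
 [ 0.31256707 -0.07328754 -0.94706429]] [-648.81169177  -42.14365016  380.5558812 ]
```

View pics/scene0.png

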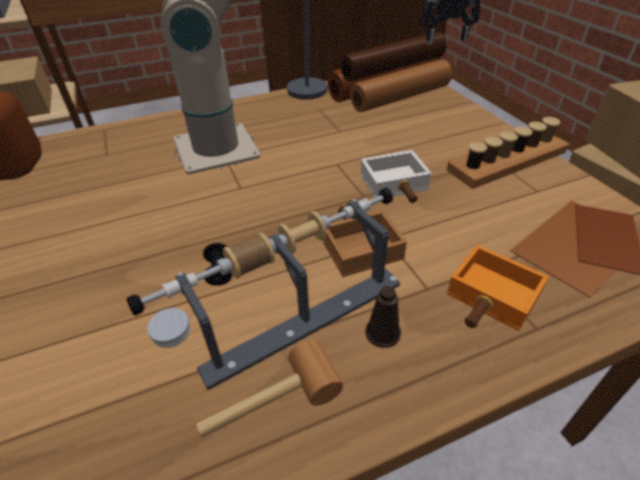

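View pics/top0.png

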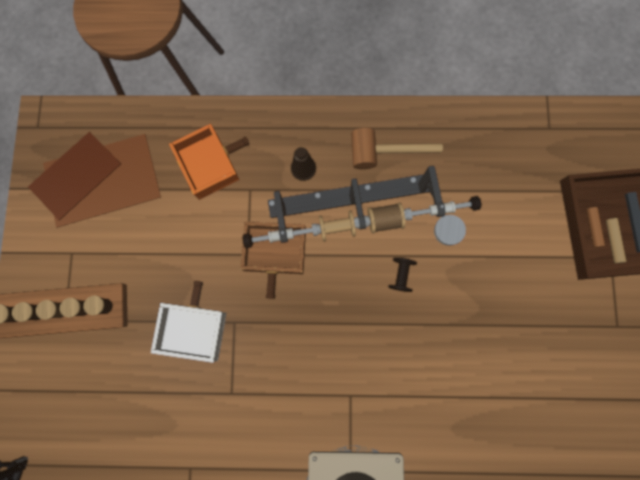

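View pics/wrist0.png

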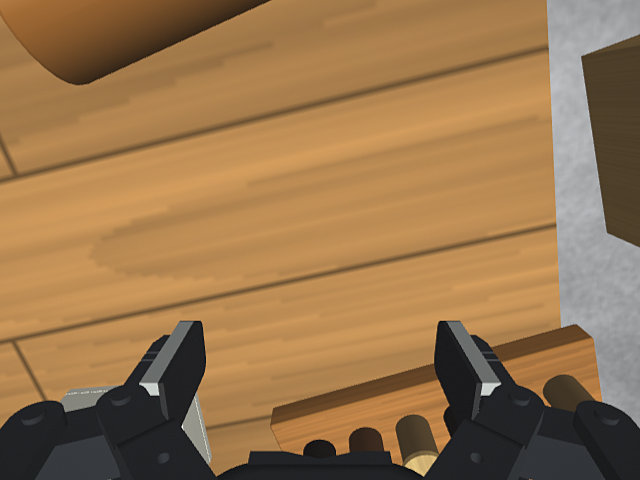

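The top view shows the bare spool at about (338,226), on the left (+y) side. The wooden box is at (274,250) under the left knob (248,240), with its handle end at (271,295). The full spool is at (387,217), the right knob at (475,203) and the tin at (450,229). Next I'll zoom in and measure.

```bash
cat > h.py <<'E'
import numpy as np,cv2,pickle
def ray(im,u,v,z):
    R=np.array(im["R"]);t=np.array(im["t"]);C=-R.T@t
    d=R.T@np.array([(u-im["cx"])/im["fx"],(v-im["cy"])/im["fy"],1])
    return C+d*(z-C[2])/d[2]
def proj(im,X):
    c=np.array(im["R"])@np.array(X,float)+np.array(im["t"]);return np.array([im["fx"]*c[0]/c[2]+im["cx"],im["fy"]*c[1]/c[2]+im["cy"]])
def tri(obs):
    A=np.zeros((3,3));b=np.zeros(3)
    for im,u,v in obs:
        R=np.array(im["R"]);C=-R.T@np.array(im["t"]);d=R.T@np.array([(u-im["cx"])/im["fx"],(v-im["cy"])/im["fy"],1]);d/=np.linalg.norm(d)
        P=np.eye(3)-np.outer(d,d);A+=P;b+=P@C
    return np.linalg.solve(A,b)
def rot(s):
    from scipy.spatial.transform import Rotation as Ro
    return Ro.from_euler('xyz',s["tool_rot"]).as_matrix()
E
python3 - <<'E'
from h import *
d=pickle.load(open("im0.pkl","rb"))
c=d["top"]["img"][180:310,230:390,::-1];cv2.imwrite("pics/ctop.png",cv2.resize(c,None,fx=5,fy=4.6,interpolation=cv2.INTER_CUBIC))
c=d["scene"]["img"][170:330,110:430,::-1];cv2.imwrite("pics/csc.png",cv2.resize(c,None,fx=2.5,fy=2.5,interpolation=cv2.INTER_CUBIC))
# dark blobs
for n,boxes in (("top",[(235,225,262,252),(465,192,486,214)]),("scene",[(375,183,400,208),(122,288,150,318)])):
    for x0,y0,x1,y1 in boxes:
        m=(d[n]["img"][y0:y1,x0:x1].max(2)<45).astype(np.uint8)
        k,l,s,ce=cv2.connectedComponentsWithStats(m);i=1+np.argmax(s[1:,4]);print(n,s[i],ce[i]+[x0,y0],ray(d[n],*(ce[i]+[x0,y0]),130))
E
```

```text
top [10 10  7 12 43] [247.86046512 240.37209302] [549.23397047 231.88915105 130.        ]
top [ 6  6  9 11 75] [475.37333333 203.        ] [ 633.33323296 -247.54241781  130.        ]
scene [  5   6  12  14 108] [385.9537037  195.42592593] [549.04452477 235.84311607 130.        ]
scene [  6   8  15  19 189] [135.22751323 304.40740741] [ 632.91177539 -245.32011145  130.        ]
```

View pics/ctop.png

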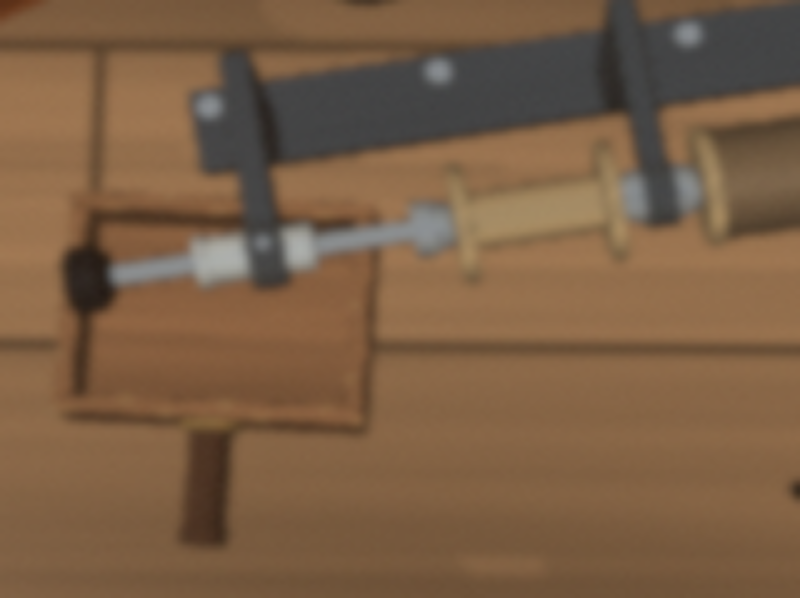

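View pics/csc.png

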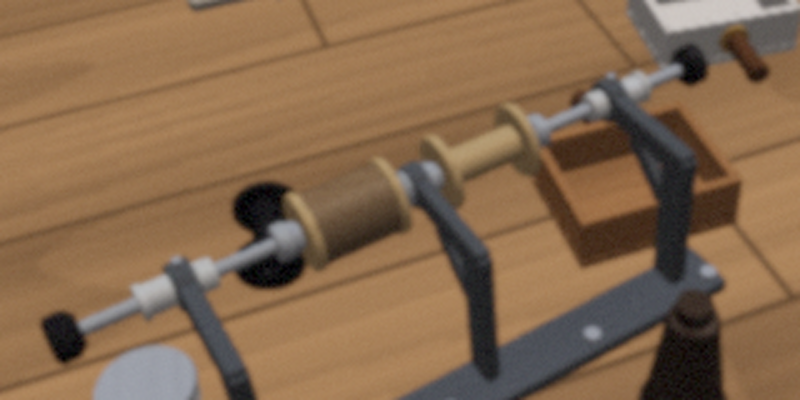

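```bash
python3 - <<'E'
from h import *
d=pickle.load(open("im0.pkl","rb"));T=d["top"];S=d["scene"]
kl=tri([(T,247.9,240.4),(S,386,195.4)]);kr=tri([(T,475.4,203),(S,135.2,304.4)])
print(kl,kr,np.linalg.norm(kl-kr));mid=(kl+kr)/2;y=(kl-kr)[:2];y/=np.linalg.norm(y);x=np.array([y[1],-y[0]]);print("mid",mid,"yaw",np.arctan2(x[1],x[0]))
print("spool",mid[:2]+53.5*y,"spool px ray",ray(T,338,226,130))
cs=[]
for u,v in [(78,203),(378,210),(363,428),(65,415)]:
    p=ray(T,230+u/5,180+v/4.6,50);cs.append(p[:2]);print(p)
cs=np.array(cs);print([np.linalg.norm(cs[i]-cs[i-1]) for i in range(4)],cs.mean(0))
print("handle root/end",ray(T,230+210/5,180+430/4.6,28),ray(T,230+203/5,180+545/4.6,28))
for n in d:
    R=np.array(d[n]["R"]);print(n,-R.T@np.array(d[n]["t"]))
from scipy.spatial.transform import Rotation as Ro
M=Ro.from_euler('xyz',[-1.5727,0,-.2258]).as_matrix();R=np.array(d["wrist"]["R"]);print("cam in tool",M.T@(-R.T@np.array(d["wrist"]["t"])-[145.35,632.9,230.4]))
# stand screws on back bar
print("whitebox",ray(T,190,305,50),ray(T,195,282,28))
for X in [(582,46.5,130)]: print(proj(T,X),proj(S,X))
E
```

```text
[549.79182805 233.36802273 130.88450909] [ 633.17166769 -246.29198836  130.67347408] 486.85312819482886
mid [591.48174787  -6.46198281 130.77899158] yaw 0.1721113004998615
spool [582.31918614  46.24757479] spool px ray [581.54787976  42.3362162  130.        ]
[601.00052329 252.34422906  50.        ]
[598.46650187 114.86502435  50.        ]
[489.91951787 119.7916246   50.        ]
[495.01760894 254.15978134  50.        ]
[np.float64(105.99846397903823), np.float64(137.50255630248952), np.float64(108.65872778746596), np.float64(134.46483584877768)] [546.10103799 185.29016484]
handle root/end [490.62141428 191.17651159  28.        ] [433.64488904 192.72507475  28.        ]
scene [1140.25340579 -143.12583424  644.87062548]
top [ 373.57770478   58.97970178 1128.72800843]
wrist [ 65.07614924 651.35722739 372.89989872]
cam in tool [ -82.36844108 -142.49967191   -0.25477817]
whitebox [416.07608777 369.59631866  50.        ] [469.33431853 367.46204035  28.        ]
[336.02548195 225.77561106] [301.95091424 231.91880695]
```

```bash
python3 -m inch '[0.6,19.9,0,-18.2,0,-6,0, 0.6,39.8,0,-36.4,0,-11.3,0, 0.6,39.8,0,-36.4,0,-11.3,0, 0.6,39.8,0,-36.4,0,-11.3,0, 0.6,39.8,0,-36.4,0,-11.3,0, 0.6,39.8,0,-36.4,0,-11.3,0, 0.6,39.8,0,-36.4,0,-11.3,0, 0.6,39.8,0,-36.4,0,-11.3,0, 0.6,39.8,0,-36.4,0,-11.3,0, 0.6,39.8,0,-36.4,0,-11.3,0, 0.6,39.8,0,-36.4,0,-11.3,0, 0.6,39.8,0,-36.4,0,-11.3,0]'
```

```text
clock: 1.35
eef_pos: [455.2, 183.4, 231.3]
tool_rot: [-1.574, -0.002, -0.039]
force: [-0.8, -0.4, 1.1]
width: 51.5
```

```bash
python3 - <<'E'
from cell import ctrl, imaging
from h import *
d={n:imaging.get_image(n) for n in ("wrist","top")};s=ctrl.read_state();print(s["eef_pos"],s["tool_rot"],s["qpos"])
pickle.dump(d,open("im1.pkl","wb"))
cv2.imwrite("pics/w1.png",d["wrist"]["img"][:,:,::-1])
E
```

```text
[452.06611201 188.86789235 231.10215469] [-1.57079341e+00  5.81137335e-04 -3.12633010e-02] [-0.46886254  0.4019347   0.02212224  1.95318447 -0.0125996   0.78711547
  1.09992891]
```

View pics/w1.png

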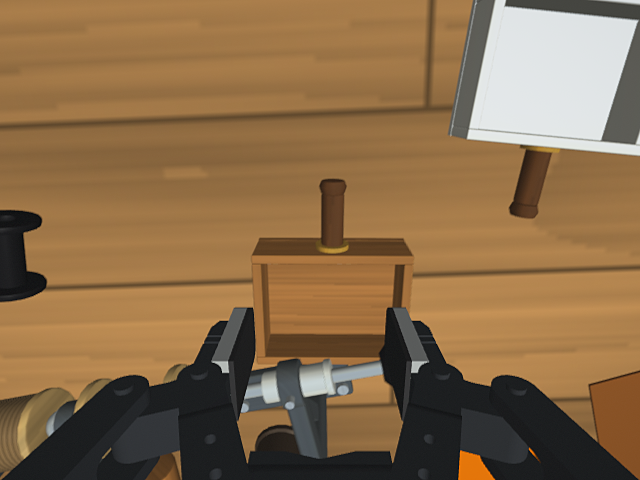

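The wrist view shows the handle from its end (333,183) to its root (332,248), with the box rim below it. Now the position check.

```bash
python3 - <<'E'
from h import *
W=pickle.load(open("im1.pkl","rb"))["wrist"]
for u,v,z in [(333,183,28),(332,245,28),(258,238,50),(408,238,50),(252,263,50),(412,263,50)]: print(u,v,ray(W,u,v,z))
E
```

```text
333 183 [437.08642786 194.74816537  28.        ]
332 245 [493.60575979 192.25040231  28.        ]
258 238 [477.27618529 129.64147568  50.        ]
408 238 [482.07255276 256.13055204  50.        ]
252 263 [499.73003113 122.46553037  50.        ]
412 263 [504.92819075 260.29302593  50.        ]
```

```bash
python3 -m inch '[0.6,0.3,5,0.4,0,0,0, 0.6,0.3,10,0.4,0,0,0, 0.6,0.3,15,0.4,0,0,0, 0.6,0.3,18.5,0.4,0,0,0, 0.6,0.3,20.5,0.4,0,0,0, 0.6,0.3,21.8,0.4,0,0,0, 0.6,0.3,21.8,0.4,0,0,0, 0.6,0.3,21.8,0.4,0,0,0, 0.1,0.3,21.8,0.4,0,0,0, 0.1,0.3,21.8,0.4,0,0,0, 0.1,0.3,21.8,0.4,0,0,0, 0.1,0.3,21.8,0.4,0,0,0]'; python3 -m inch '[0.1,0,0,0,0,0,0,0.1,0,0,0,0,0,0,0.1,0,0,0,0,0,0]'
```

```text
clock: 2.65
eef_pos: [455.9, 194.0, 14.6]
tool_rot: [-1.57, -0.002, -0.029]
force: [-0.6, -0.4, 7.5]
width: 17.8
clock: 2.95
eef_pos: [455.9, 193.9, 14.6]
tool_rot: [-1.57, -0.002, -0.029]
force: [-0.3, 0.1, 6.6]
width: 17.7
```

```bash
python3 - <<'E'
from cell import ctrl, imaging
from h import *
d={n:imaging.get_image(n) for n in ("wrist","scene")}
cv2.imwrite("pics/w2.png",d["wrist"]["img"][:,:,::-1])
c=d["scene"]["img"][100:300,260:520,::-1];cv2.imwrite("pics/s2.png",cv2.resize(c,None,fx=3,fy=3,interpolation=cv2.INTER_CUBIC))
E
```

```text
(no output)
```

View pics/w2.png

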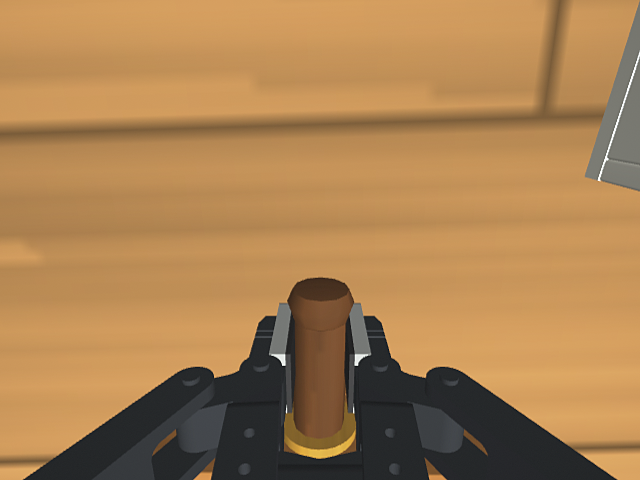

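View pics/s2.png

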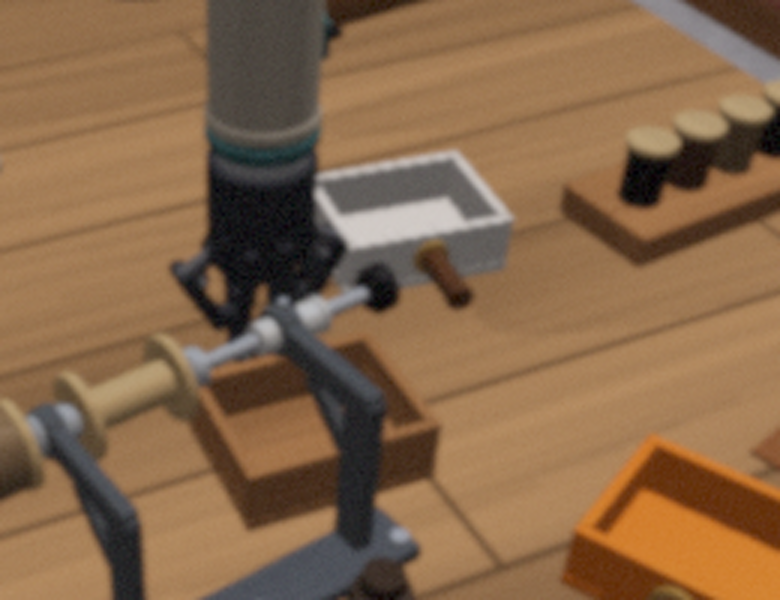

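```bash
python3 -m inch '[0.1,0.2,-0.3,-1,0,-1,0, 0.1,0.5,-0.3,-2.5,0,-2,0, 0.1,0.8,-0.3,-4,0,-3,0, 0.1,1.2,-0.3,-6,0,-4.2,0, 0.1,1.7,-0.3,-8,0,-5.6,0, 0.1,2.1,-0.3,-10,0,-7,0, 0.1,2.5,-0.3,-12,0,-8.4,0, 0.1,2.9,-0.3,-13.7,0,-9.6,0, 0.1,3.2,-0.3,-15,0,-10.6,0, 0.1,3.4,-0.3,-16,0,-11.2,0, 0.1,3.5,-0.3,-16.4,0,-11.5,0, 0.1,3.5,-0.3,-16.4,0,-11.5,0]'; python3 -m inch '[0.1,0,0,0,0,0,0]'
python3 - <<'E'
from cell import ctrl, imaging
from h import *
d={n:imaging.get_image(n) for n in ("top","scene","wrist")}
pickle.dump(d,open("im3.pkl","wb"))
c=d["top"]["img"][180:310,230:430,::-1];cv2.imwrite("pics/t3.png",cv2.resize(c,None,fx=4,fy=4,interpolation=cv2.INTER_CUBIC))
c=d["scene"]["img"][100:300,200:460,::-1];cv2.imwrite("pics/s3.png",cv2.resize(c,None,fx=3,fy=3,interpolation=cv2.INTER_CUBIC))
E
```

```text
clock: 4.25
eef_pos: [485.1, 27.7, 16.3]
tool_rot: [-1.571, 0.001, 0.17]
force: [0.7, -1.5, -1.0]
width: 17.6
clock: 4.35
eef_pos: [485.2, 28.6, 16.3]
tool_rot: [-1.571, 0.0, 0.171]
force: [0.0, -1.4, -1.0]
width: 18.1
```

View pics/t3.png

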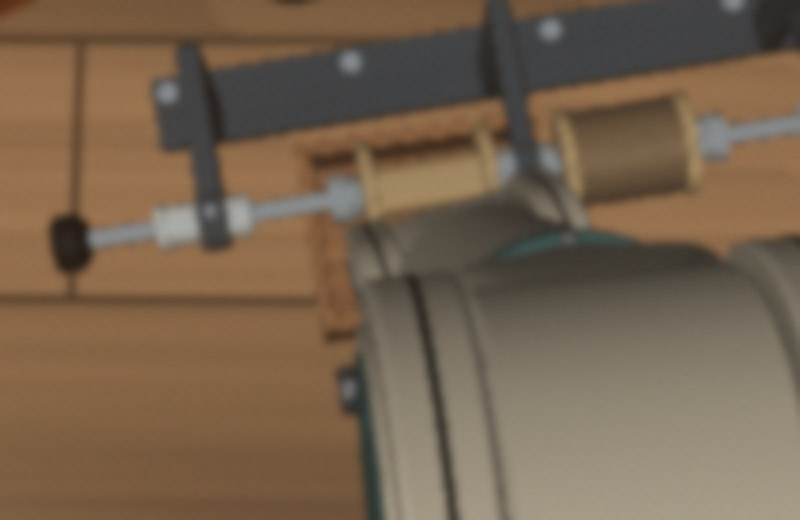

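View pics/s3.png

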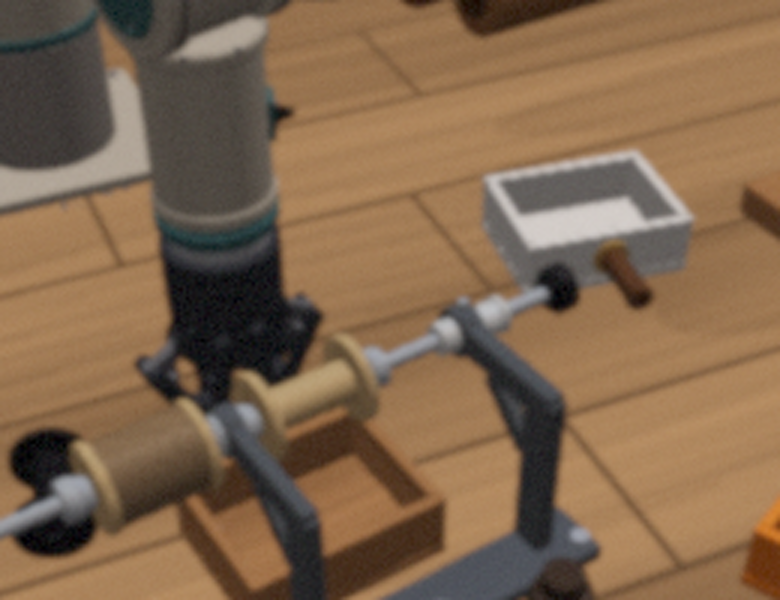

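```bash
python3 - <<'E'
from h import *
d=pickle.load(open("im3.pkl","rb"));T=d["top"];S=d["scene"]
a=ray(T,230+325/4,180+338/4,50)[:2];b=ray(T,230+298/4,180+140/4,50)[:2]
print(a,b,b-a)
x=np.array([.985,.171]);y=np.array([-.171,.985])
print("centre",(a+b)/2-70*y)
print("scene rear-left",ray(S,200+442/3,100+497/3,50),ray(S,200+345/3,100+410/3,50))
g=lambda X,Y:np.array([582.3,46.2])
for im,n in((T,"top"),(S,"scene")):
  for sx,sy in((55,70),(-55,70),(55,-70)):
    p=np.array([578.4,45.5])+sx*x+sy*y;print(n,sx,sy,proj(im,[*p,50]))
E
```

```text
[509.38261178 100.66686364] [623.35406702 117.80072814] [113.97145524  17.1338645 ]
centre [578.3383394   40.28379589]
scene rear-left [621.30723668 119.18273586  50.        ] [519.95300868  94.8830756   50.        ]
top 55 70 [301.83768642 216.15346197]
top -55 70 [309.32379885 263.21402643]
top 55 -70 [362.1393425  206.36829685]
scene 55 70 [349.39539297 264.70037119]
scene -55 70 [318.13193667 233.02527048]
scene 55 -70 [285.16334837 296.35249179]
```

```bash
python3 -m inch '[0.6,0,0,0,0,0,0, 0.6,0,0,0,0,0,0, 0.6,0,0,0,0,0,0, 0.6,0,0,0,0,0,0, 0.6,0,-2,0,0,0,0, 0.6,0,-5,0,0,0,0, 0.6,-1,-9,0,0,0,0, 0.6,-2,-13,0,0,0,0, 0.6,-2,-18,0,0,0,0, 0.6,-2,-22,0,0,0,0, 0.6,-2,-23,0,0,0,0, 0.6,-2,-23,0,0,0,0]'
python3 - <<'E'
from cell import ctrl, imaging
from h import *
d={n:imaging.get_image(n) for n in ("wrist","scene")}
s=ctrl.read_state();print(s["eef_pos"],s["tool_rot"],s["qpos"])
pickle.dump(d,open("im4.pkl","wb"))
cv2.imwrite("pics/w4.png",d["wrist"]["img"][:,:,::-1])
E
```

```text
clock: 5.7
eef_pos: [466.5, 25.2, 247.8]
tool_rot: [-1.571, -0.004, 0.172]
force: [0.1, -0.1, -0.6]
width: 51.1
[464.70160612  25.00216737 245.23827146] [-1.57075471  0.00201848  0.17208881] [ 0.03744607  0.35446139 -0.20247361  1.989026    0.0965921   0.8091286
  1.52322267]
```

View pics/w4.png

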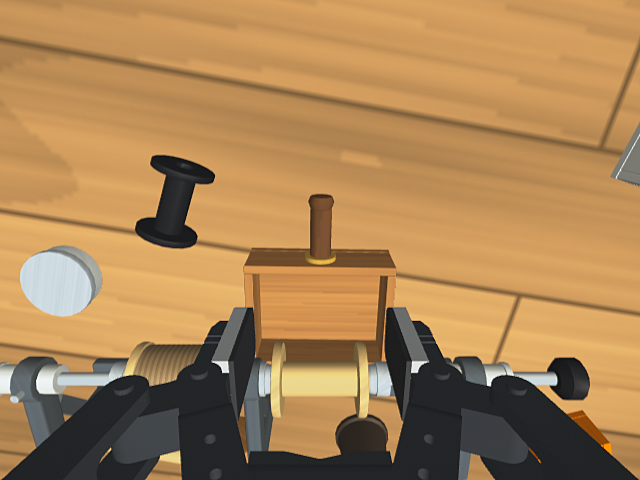

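```bash
python3 - <<'E'
from h import *
d=pickle.load(open("im4.pkl","rb"));W=d["wrist"]
g=lambda u,v,z:ray(W,u,v,z).round(1)
print("handle end",g(320.5,197,28),"root",g(320.5,259,28),"rim near",g(244,272,50),g(396,272,50))
print("spool",g(320,379,130),"knob",g(571,378,130),g(553,378,130))
r1=g(244,268,50)[:2];r2=g(396,268,50)[:2];c=(r1+r2)/2+55*np.array([.985,.171]);print(c)
m=W["img"][340:420,540:600].max(2)<45
ys,xs=np.nonzero(m);print(xs.min()+540,xs.max()+540,ys.min()+340,ys.max()+340)
E
```

```text
handle end [464.3  25.2  28. ] root [524.1  35.6  28. ] rim near [540.2 -32.6  50. ] [516.3 104.3  50. ]
spool [582.6  45.3 130. ] knob [548.5 235.4 130. ] [550.9 221.8 130. ]
[578.525  44.555]
540 588 358 419
```

```bash
python3 -m inch '[0.6,1.1,0,1.5,0,8,0, 0.6,2.2,0,3,0,16,0, 0.6,3.3,0,4.5,0,24,0, 0.6,4.4,0,6,0,32,0, 0.6,5.5,0,7.6,0,40,0, 0.6,6.6,0,9.2,0,48,0, 0.6,7.7,0,10.8,0,56,0, 0.6,8.8,0,12.3,0,64,0, 0.6,9.9,0,13.8,0,72,0, 0.6,11,0,15.3,0,80,0, 0.6,12,0,16.7,0,88,0, 0.6,12,0,16.7,0,90,0]'; python3 -m inch '[0.6,0,0,0,0,0,0,0.6,0,0,0,0,0,0]'
python3 - <<'E'
from cell import ctrl, imaging
from h import *
d={n:imaging.get_image(n) for n in ("wrist","scene")}
s=ctrl.read_state();print(s["eef_pos"],s["tool_rot"],s["qpos"])
pickle.dump(d,open("im5.pkl","wb"))
cv2.imwrite("pics/w5.png",d["wrist"]["img"][:,:,::-1])
E
```

```text
clock: 7.0
eef_pos: [554.4, 212.7, 243.3]
tool_rot: [-1.574, -0.001, -1.397]
force: [-0.3, -0.2, -0.8]
width: 51.0
clock: 7.2
eef_pos: [554.4, 208.7, 245.2]
tool_rot: [-1.573, -0.001, -1.398]
force: [-0.4, -0.5, 0.2]
width: 51.3
[554.88583098 208.9062592  245.98432311] [-1.57180941e+00 -6.11874750e-04 -1.39882314e+00] [-0.53332196  0.53625022  0.19691094  1.66837998 -0.12267696  0.95018234
 -0.11981846]
```

View pics/w5.png

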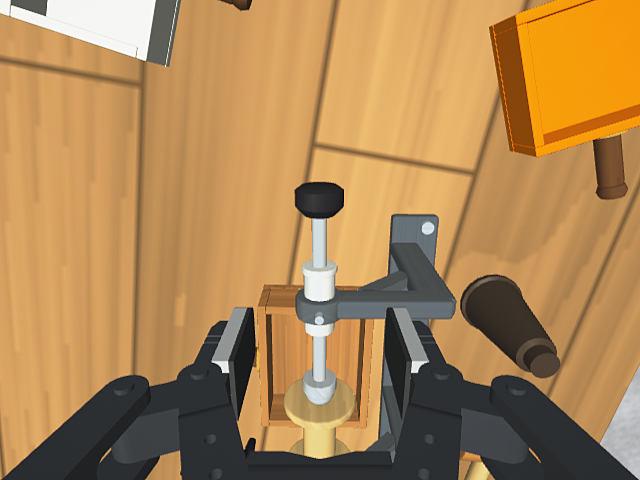

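The wrist view shows the rod centred at u≈319, with the knob at v 182–218 and the sleeve mouth at v≈264.

```bash
python3 - <<'E'
from h import *
d=pickle.load(open("im5.pkl","rb"));W=d["wrist"]
for u,v,z in [(319,217,130),(319,217,137),(319,264,130),(319,264,140),(319,240,130)]: 
    p=ray(W,u,v,z);r=p[:2]-[591.5,-6.5];print(u,v,z,p.round(1),"ys",r@[-.171,.985],"xs",r@[.985,.171])
E
```

```text
319 217 130 [551.8 220.7 130. ] ys 230.61754486899903 xs -0.22899125227598205
319 217 137 [551.5 222.6 137. ] ys 232.52325094145735 xs -0.2075998738336864
319 264 130 [557.6 187.9 130. ] ys 197.2477033463615 xs -0.19553407939427103
319 264 140 [556.9 191.8 140. ] ys 201.26597498637042 xs -0.16627419302259483
319 240 130 [554.6 205.  130. ] ys 214.61729027256993 xs -0.2129491238223693
```

```bash
python3 -m inch '[0.6,-0.1,4,-0.1,0,0,0, 0.6,-0.1,8,-0.1,0,0,0, 0.6,-0.1,11,-0.1,0,0,0, 0.6,-0.1,13,-0.1,0,0,0, 0.6,-0.1,13.5,-0.1,0,0,0, 0.6,-0.1,13.5,-0.1,0,0,0, 0,-0.1,13.5,-0.1,0,0,0, 0,-0.1,13.5,-0.1,0,0,0, 0,-0.1,13.5,-0.1,0,0,0, 0,-0.1,13.5,-0.1,0,0,0, 0,-0.1,13.5,-0.1,0,0,0, 0,-0.1,13.5,-0.1,0,0,0]'; python3 -m inch '[0,0,0,0,0,0,0,0,0,0,0,0,0,0]'
python3 - <<'E'
from cell import ctrl, imaging
from h import *
d={n:imaging.get_image(n) for n in ("wrist","scene")}
s=ctrl.read_state();print(s["eef_pos"],s["tool_rot"],s["force"],s["width"])
pickle.dump(d,open("im6.pkl","wb"))
cv2.imwrite("pics/w6.png",d["wrist"]["img"][:,:,::-1])
E
```

```text
clock: 8.5
eef_pos: [553.4, 211.1, 112.6]
tool_rot: [-1.572, 0.0, -1.399]
force: [-3.3, -1.3, 6.4]
width: 7.8
clock: 8.7
eef_pos: [553.4, 211.1, 112.6]
tool_rot: [-1.572, 0.0, -1.398]
force: [-3.3, -1.9, 6.6]
width: 8.0
[553.40480531 211.13246152 112.59345218] [-1.57152585e+00  4.32981514e-04 -1.39846372e+00] [-2.8196329   0.02621136  5.56169079] 7.9376516887109485
```

View pics/w6.png

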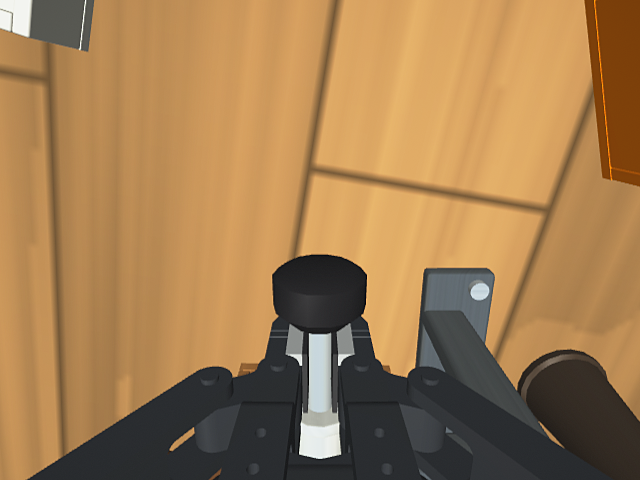

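```bash
python3 -m inch '[0,-0.4,0,0,0,0,0, 0,-0.8,0,0,0,0,0, 0,-1.2,0,0,0,0,0, 0,-1.6,0,0,0,0,0, 0,-2,0,0,0,0,0, 0,-2.4,0,0,0,0,0, 0,-2.8,0,0,0,0,0, 0,-3.2,0,0,0,0,0, 0,-3.5,0,0,0,0,0, 0,-3.7,0,0,0,0,0, 0,-3.8,0,0,0,0,0, 0,-3.8,0,0,0,0,0]'; python3 -m inch '[0,0,0,0,0,0,0,0,0,0,0,0,0,0]'
python3 - <<'E'
from cell import ctrl, imaging
from h import *
d={n:imaging.get_image(n) for n in ("wrist","scene","top")}
s=ctrl.read_state();print(s["eef_pos"],s["tool_rot"],s["force"],s["width"])
print("draw",(s["eef_pos"]-[553.4,211.13,112.6])@[-.171,.985,0])
pickle.dump(d,open("im7.pkl","wb"))
cv2.imwrite("pics/w7.png",d["wrist"]["img"][:,:,::-1])
c=d["scene"]["img"][120:320,180:440,::-1];cv2.imwrite("pics/s7.png",cv2.resize(c,None,fx=3,fy=3,interpolation=cv2.INTER_CUBIC))
c=d["top"]["img"][180:310,230:430,::-1];cv2.imwrite("pics/t7.png",cv2.resize(c,None,fx=4,fy=4,interpolation=cv2.INTER_CUBIC))
E
```

```text
clock: 10.0
eef_pos: [547.8, 243.0, 112.6]
tool_rot: [-1.573, -0.006, -1.401]
force: [-1.8, -11.2, 7.9]
width: 7.7
clock: 10.2
eef_pos: [547.8, 242.9, 112.6]
tool_rot: [-1.573, -0.006, -1.402]
force: [-2.4, -10.2, 7.8]
width: 8.1
[547.84734568 242.8535353  112.55871813] [-1.57254664 -0.00615288 -1.40152581] [ -1.80601067 -10.34771517   7.48201255] 8.088545464733986
draw 32.197186161404666
```

View pics/w7.png

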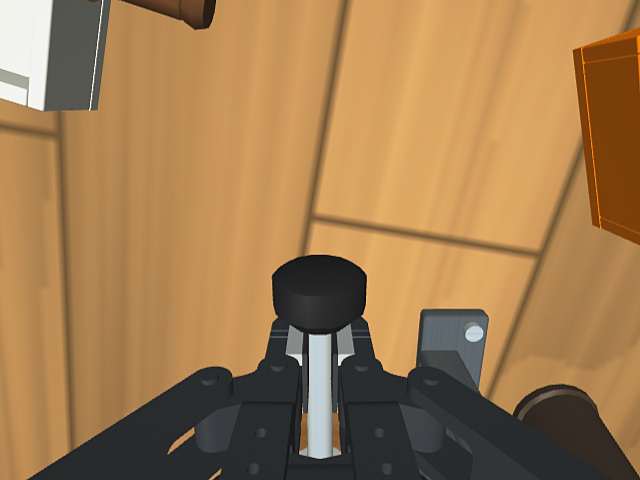

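View pics/s7.png

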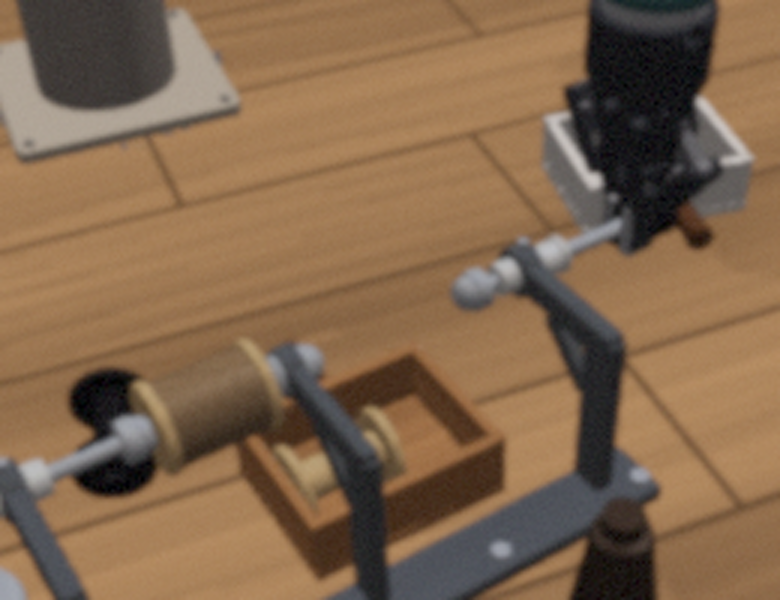

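View pics/t7.png

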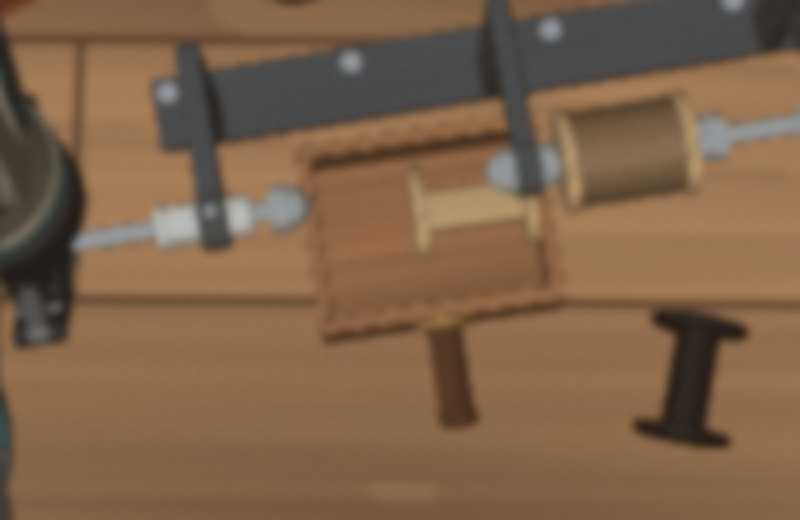

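```bash
python3 -m inch '[0,-0.2,0,0,0,0,0, 0,-0.4,0,0,0,0,0, 0,-0.6,0,0,0,0,0, 0,-0.7,0,0,0,0,0, 0,-0.7,0,0,0,0,0, 0,-0.7,0,0,0,0,0]'
python3 - <<'E'
from cell import ctrl, imaging
from h import *
d={n:imaging.get_image(n) for n in ("wrist","scene","top")}
s=ctrl.read_state();print(s["eef_pos"],s["tool_rot"],s["force"],s["width"])
print("draw",(s["eef_pos"]-[553.4,211.13,112.6])@[-.171,.985,0])
pickle.dump(d,open("im8.pkl","wb"))
cv2.imwrite("pics/w8.png",cv2.resize(d["wrist"]["img"][240:480,160:480,::-1],None,fx=2.5,fy=2.5))
c=d["scene"]["img"][160:230,320:420,::-1];cv2.imwrite("pics/s8.png",cv2.resize(c,None,fx=8,fy=8,interpolation=cv2.INTER_CUBIC))
c=d["top"]["img"][200:275,235:335,::-1];cv2.imwrite("pics/t8.png",cv2.resize(c,None,fx=8,fy=8,interpolation=cv2.INTER_CUBIC))
S=d["scene"]
for ys in (197,201,215,235): print(ys,proj(S,[591.5-.171*ys,-6.5+.985*ys,130]),proj(d["top"],[591.5-.171*ys,-6.5+.985*ys,130]))
E
```

```text
clock: 10.95
eef_pos: [546.7, 249.2, 112.5]
tool_rot: [-1.573, -0.007, -1.402]
force: [-3.0, -11.8, 9.3]
width: 8.0
[546.71230298 249.25257827 112.56177425] [-1.57271377 -0.00673681 -1.40191484] [ -2.18164795 -11.15069225   8.31034732] 7.8571362501734
draw 38.69433578526369
197 [366.04961659 204.2162118 ] [268.98193307 236.53088007]
201 [367.71552898 203.49292777] [267.10719628 236.8355081 ]
215 [373.49753462 200.98257228] [260.54480497 237.90183823]
235 [381.62845782 197.45239454] [251.16776704 239.42552337]
```

View pics/w8.png

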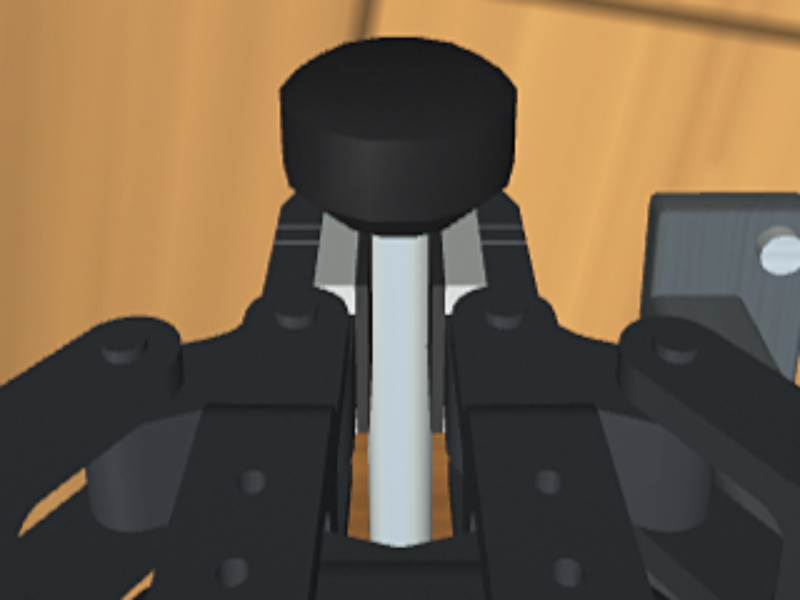

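View pics/s8.png

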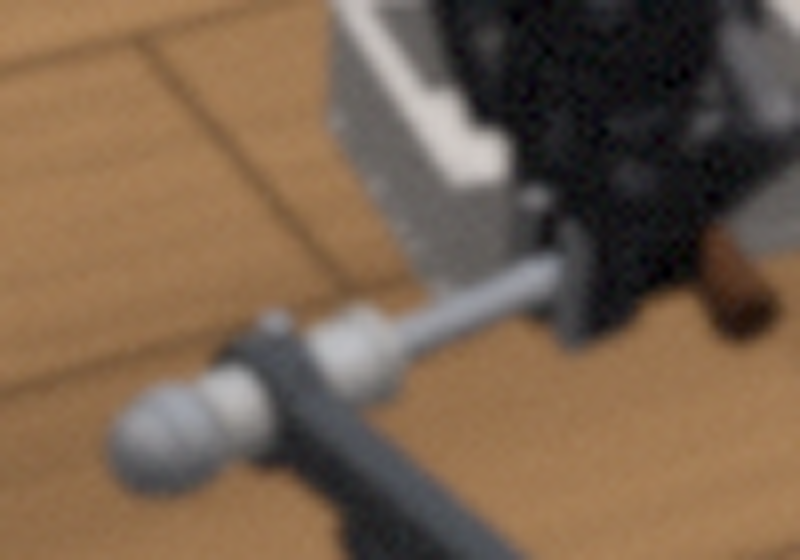

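View pics/t8.png

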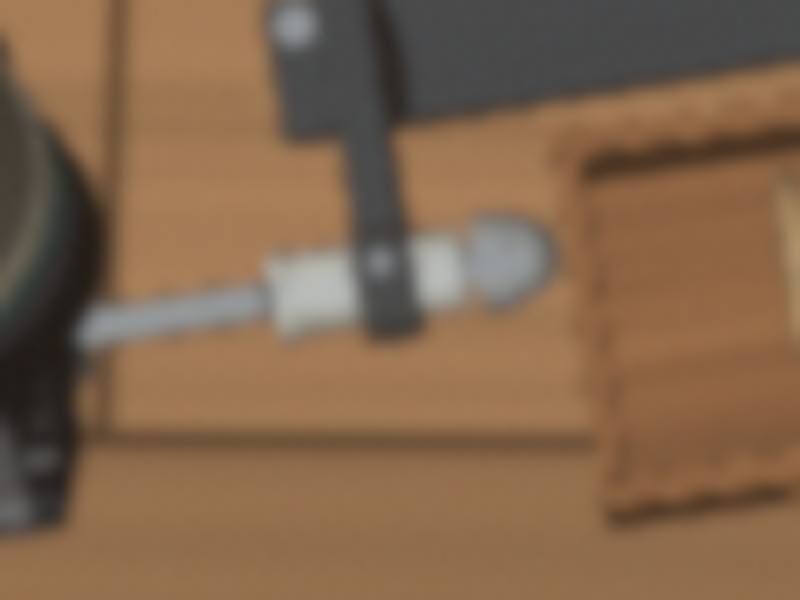

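```bash
python3 - <<'E'
from h import *
o=np.array([591.5,-6.5]);a=np.array([-.171,.985])
d5,d6,d7,d8=[pickle.load(open(f"im{i}.pkl","rb")) for i in (5,6,7,8)]
for n,d in (("5",d5),("6",d6),("8",d8)):
    W=d["wrist"];col=W["img"][:,317:322].max(2).max(1).astype(int)
    ks=np.nonzero(col<60)[0];ks=ks[(ks>150)&(ks<345)]
    print(n,ks.min(),ks.max(),[ (ray(W,319,ks.max()+.5,z)[:2]-o)@a for z in (137,140)],[ (ray(W,319,ks.min()-.5,146)[:2]-o)@a])
for n,d in (("top7",d7["top"]),("top8",d8["top"]),("sc7",d7["scene"]),("sc8",d8["scene"])):
    r=[]
    for ys in np.arange(185,232,2.):
        P=[proj(d,[*(o+a*ys),134])]
        r.append(int(cv2.getRectSubPix(d["img"],(3,3),tuple(map(float,P[0]))).mean()))
    print(n,r)
E
```

```text
5 182 217 [np.float64(232.19115957236147), np.float64(233.01186763041648)] [np.float64(257.0487879321378)]
6 255 333 [np.float64(230.8608159574698), np.float64(232.69443340894685)] [np.float64(262.3749052369079)]
8 255 333 [np.float64(269.7877597661679), np.float64(271.6511065515077)] [np.float64(301.4247724945237)]
top7 [184, 183, 182, 180, 178, 173, 166, 157, 150, 146, 146, 146, 145, 144, 144, 144, 145, 146, 145, 144, 144, 144, 144, 144]
top8 [184, 184, 183, 180, 175, 166, 152, 141, 138, 141, 145, 146, 145, 145, 144, 144, 145, 146, 146, 145, 144, 144, 145, 145]
sc7 [167, 178, 183, 183, 180, 176, 171, 168, 166, 161, 157, 153, 150, 150, 149, 148, 149, 149, 150, 150, 148, 147, 146, 144]
sc8 [168, 178, 183, 182, 180, 176, 171, 168, 166, 161, 157, 153, 151, 151, 149, 148, 149, 149, 150, 150, 148, 147, 146, 145]
```

```bash
python3 -m inch '[0,0,0,0,0,0,0,0,0,0,0,0,0,0,0,0,0,0,0,0,0]'
python3 - <<'E'
from cell import ctrl, imaging, finish_job
from h import *
T=imaging.get_image("top");s=ctrl.read_state()
print("draw",(s["eef_pos"]-[553.4,211.13,112.6])@[-.171,.985,0],s["qd"].max(),s["force"],s["width"])
d0=pickle.load(open("im0.pkl","rb"))["top"]["img"];d7=pickle.load(open("im7.pkl","rb"))["top"]["img"]
f=lambda A,B,x0,y0,x1,y1:cv2.absdiff(A[y0:y1,x0:x1],B[y0:y1,x0:x1]).mean()
print("full",f(d0,T["img"],368,200,406,234),"tin",f(d0,T["img"],432,212,468,246),"cone/mallet",f(d0,T["img"],285,120,445,182),"box+spool vs 7",f(d7,T["img"],303,210,372,290))
finish_job()
E
```

```text
clock: 11.4
eef_pos: [546.7, 249.2, 112.5]
tool_rot: [-1.573, -0.007, -1.402]
force: [-1.3, -12.1, 8.7]
width: 7.6
draw 38.689592407042674 0.0021134895279621146 [ -1.04554102 -12.45488907   8.26527145] 8.041167856930729
full 7.433178534571724 tin 9.712962962962964 cone/mallet 6.8265793010752684 box+spool vs 7 0.7378623188405797
the job is handed in; nothing more can be done
```

```bash
python3 - <<'E'
from h import *
a=cv2.cvtColor(pickle.load(open("im0.pkl","rb"))["top"]["img"],6+1).astype(np.float32);b=cv2.cvtColor(pickle.load(open("im8.pkl","rb"))["top"]["img"],7).astype(np.float32)
for n,(x0,y0,x1,y1) in dict(full=(368,200,406,234),tin=(432,212,468,246),cm=(285,120,445,182)).items():
    p,q=a[y0:y1,x0:x1],b[y0:y1,x0:x1];print(n,(p-q).mean(),cv2.phaseCorrelate(p,q))
E
```

```text
full -7.758514 ((0.020164688701139966, 0.012386107030380344), 0.9769152899583181)
tin -9.850491 ((-0.03301804158121868, -0.0003054070232479944), 0.9759411484370997)
cm -7.0699596 ((-0.007411313313795631, -0.009118079725169537), 1.0286063313484193)
```

The job is handed in at about 11.5 s of the 51 s allowed. No verdict was reported. The empty spool was on the left, so I worked that side:

- **Box:** I slid the catch box by its handle to about 4 mm from the spool centre, turned it to line up with the stand and let go.
- **Rod:** I then gripped the left rod's neck against the knob and drew it straight out. The spool dropped into the box, and I finished still holding the knob.

**Last checks:**
- **Travel:** the tool moved 38.7 mm and the knob measured 38.9 mm in the images, which puts the joint at about 36.2 mm. The pull is about 12 N, close to what the spring should give. A faint dark ring showed at the sleeve mouth in the top view. The scene view was too coarse to confirm it.
- **Box and spool:** both were unchanged between the last top pictures.
- **Other things:** the full spool, tin, cone and mallet shifted by less than 0.05 px. My plain brightness comparison against the first picture differed by 7–10 levels, and that turned out to be a lighting change with no movement. I made this shift check after handing in, on a picture taken about half a second earlier.

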